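# Hold down the freshly glued specimen card with the press rod

### The job

Three specimen cards lie on the sprung pads of the sloping station; the vial with the white cap stands behind the one that has just been glued (the other two have black caps). Take the press rod out of its stand by its blue handle, set its rubber foot inside the red ring of that card with the rod square to the sloping card, and gently push the pad down to about half of its 14 mm travel, without bottoming it. Leave the other two cards, the vials and the things round about alone, and finish while still holding the rod pressed there: do not let go.

Things in the scene. Friction and masses are not known exactly. Their poses are not given: they have to be found in the camera images.
- press_rod: Press rod, loose, about 60 g, 140 mm long, upright in its stand at the start. Origin: centre of its foot's underside; z runs up along the rod. From there up: black rubber foot 12 mm diameter (0-6 mm), steel stem 8 mm diameter (to 46 mm), steel collar 24 mm diameter (46-50 mm), blue handle 16 mm diameter (50-140 mm), to be pinched from above. Round: its yaw does not matter.
- rod_foot (a point): Centre of the underside of the press rod's rubber foot (the rod's origin); axes as the rod's.
- rod_stand: Fixed grey tube on a dark 60 mm disc; origin: centre of its underside on the bench. Tube 38 mm diameter, 15 mm bore, top at 52 mm. The rod's collar rests on the top and its foot hangs inside, 6 mm above the bench: lift the rod straight up by more than 50 mm to free it.
- station: Fixed card station, 120 mm deep (x), 206 mm wide (y), yawed up to 0.3 rad; origin: centre of its underside on the bench; x points to its back, away from the robot. Its metal deck slopes 20 degrees (0.349 rad) down to the front and carries three sprung pads side by side, 64 mm apart; behind them a green rack 44 mm high (x = 16 to 56 mm) holds one vial behind each pad.
- spot_a (a point): Red dot in the middle of the card on the left (+y) pad (station y = +64 mm), on its face, 46 mm above the bench unpressed; moves with the pad. z: outward normal of the card, tilted 20 degrees from vertical towards the station's front (-x). Black pad 42 x 42 mm, white card 36 x 36 mm; red ring round the dot 26 mm inside, 30 mm outside.
- spot_b (a point): Red dot in the middle of the card on the middle pad (station y = 0 mm), on its face, 46 mm above the bench unpressed; moves with the pad. z: outward normal of the card, tilted 20 degrees from vertical towards the station's front (-x). Black pad 42 x 42 mm, white card 36 x 36 mm; red ring round the dot 26 mm inside, 30 mm outside.
- spot_c (a point): Red dot in the middle of the card on the right (-y) pad (station y = -64 mm), on its face, 46 mm above the bench unpressed; moves with the pad. z: outward normal of the card, tilted 20 degrees from vertical towards the station's front (-x). Black pad 42 x 42 mm, white card 36 x 36 mm; red ring round the dot 26 mm inside, 30 mm outside.
- pad_a (a joint): How far the left pad is pushed in along its card's normal, in m: 0 at rest, 0.014 at the stop. Spring: about 0.5 N to start it, then 0.25 N more per mm (about 2.2 N at 7 mm).
- pad_b (a joint): How far the middle pad is pushed in along its card's normal, in m: 0 at rest, 0.014 at the stop. Spring: about 0.5 N to start it, then 0.25 N more per mm (about 2.2 N at 7 mm).
- pad_c (a joint): How far the right pad is pushed in along its card's normal, in m: 0 at rest, 0.014 at the stop. Spring: about 0.5 N to start it, then 0.25 N more per mm (about 2.2 N at 7 mm).
- vial_0: Glass vial with a WHITE ribbed cap, loose, 16 mm diameter, 51 mm tall, standing in one of the three holes of the station's rack (tops at 81 mm above the bench). Origin: centre of its underside. It stands 65 mm behind (station +x) the dot of the card that was just glued.
- vial_1: Glass vial with a black cap, same size, in another hole: the card in front of it is done. Origin: centre of its underside.
- vial_2: Glass vial with a black cap, same size, in the third hole: the card in front of it is done. Origin: centre of its underside.
- glass_dish: Shallow round glass dish with dead insects, 84 mm diameter, 26 mm high, loose, on the left (+y) of the rod stand. Bystander. Origin: centre of its underside.
- forceps: Steel forceps, 113 x 16 x 10 mm, lying loose on the bench on the right (-y) of the rod stand. Bystander. Origin: centre of the underside.
- glue_bottle: White glue bottle with an orange tip, 151 mm tall, 57 x 38 mm, standing loose behind the station. Bystander. Origin: centre of its underside.
Mind the look-alikes: they are no part of the job. Leave any purple look-alike of the rod_stand alone.

How it is judged:
By the outcome, as a careful person would: the job done as asked, in the order asked, and still so for the second after the job is handed in, while the arm keeps its last pose, push and grip.
It also fails if it takes over 35 s, if anything falls off the work surface, if the arm or the gripper's body presses on something with over 40 N, if the wrist force passes 120 N, or if a joint passes its speed limit or range.

### The arm

A 6-joint arm with a two-finger parallel gripper is mounted at the origin on a cart in front of the work surface, level with it; the furniture and walls round the work are solid. World frame = base frame: x ahead of the robot, y to its left, z up, the work surface at z = 0. Lengths are in m, angles in rad, forces in N, time in s.
With the tool pointing down it reaches from about 0.25 to 0.775 m from the base axis. Payload 4 kg.
Tool frame: the origin (TCP) lies midway between the tips of the shut fingers; the grasp point (between the pads) lies 19 mm behind it; z points along the fingers, y is the line along which they close (so a half turn about z gives the same grasp; the last joint's range is limited). The gripper opens to 94 mm and grips with 3 to 60 N. Pads are 16 mm wide; open, the fingers measure 119 mm over their backs; the gripper's body (75 mm by 177 mm) begins 78 mm behind the grasp point.
Start: joints at [-1.381, 0.087, 1.371, -0, 1.684, -0.103], TCP at [0.159, -0.527, 0.206] pointing down, gripper open.
Joint ranges: [-3.1, 3.1], [-0.76, 2.03], [0.27, 2.55], [-1.08, 4.22], [0.17, 2.65], [-2.57, 2.57]. Speed limits (rad/s): [2.79, 2.79, 3.14, 3.14, 3.14, 3.14].

### API

Orientations are given as a unit quaternion [w, x, y, z].
In Python, from plant import ctrl, imaging, hand_in gives the robot as it stands.
- The arm moves only by the tool send_rows, never from a script. Its argument "commands" is text: rows parted by semicolons, each of 6 numbers parted by spaces: the shift along the tool's x, y, z in m, then the turn, a rotation vector about the tool's x, y, z in degrees. In form: tx ty tz rx ry rz; .... A call has 1 to 12 rows; each row shifts and turns the commanded pose from where the row before left it, along the tool's axes as they then stand; what a row does not reach is not made up. A row lasts 1/12 s, in which the tool goes at most 41.7 mm and 7.16 degrees, less where a joint would pass 70% of its speed; a pose out of reach is approached as far as the arm can. A call is refused whole if a number of a shift passes 0.0417 or a number of a turn 7.16, either way. A call with a gripper value outside its range is refused whole. "jaw" is the opening, from -1 (shut) to 1 (fully open), set as the call begins (left out, the last holds). The fingers move at their own pace and stop on an object; the grip force is fixed at half the most. Time passes only in rows, so rows that do not move let the fingers close. It gives the time, the measured TCP pose, the force, the opening and the grip force at its end, in the units of the state.
- ctrl.get_state(): the state, without advancing time (a new reading comes with each control period).
- imaging.capture(name): name is "scene" or "top" or "wrist"; returns a dict with "image" (480x640x3 uint8, red, green, blue), "range_z" (480x640 float32, m along the optical axis (not along the pixel's ray), 0 where there is no reading), "vertical_fov" (degrees; the focal length in pixels is half the picture's height over the tangent of half this angle, whatever the lens; pixels are square), "cx", "cy" (the principal point, pixels), "rvec" (rotation vector, rad) and "tvec" (3), from world to camera coordinates, as OpenCV has them; the wrist camera has in their place "T_tool_cam" (4x4, takes a point from camera to tool coordinates, whose origin is the TCP and whose axes are the flange's). Camera axes: x right, y down, z forward; pixel columns grow to the right and rows downward; lengths in m; the calibration is good to about 2 mm. A picture is of the moment at which its call begins: read the wrist's pose just before it.
- hand_in(): hands the job in; it is judged then, once.
Trained networks look in a picture, given as the dict that the camera call returned (one of the last four; its "shot" number tells which), for a name from the list of things; names that differ only in an ending like _2 or _b are one class to them, and where a whole thing is asked for, a point or a joint stands for the part that bears it (a point fixed in the world has none). Each returns a list of dicts, best first, with "confidence" (0 to 1); they miss things now and then, are a little off and sometimes report something else, mostly with a low value. They report only what shows in the picture. A call takes as long as a camera call. They do not tell look-alikes from the thing itself.
- imaging.boxes_of(picture, thing): "box" ([left, top, right, bottom] as shares, 0 to 1, of the picture: columns of its width, rows of its height, round what is visible of it).
- imaging.tip_of(picture, thing): "point" ([column, row] as shares, 0 to 1, of the picture: columns of its width, rows of its height: a listed point, or the origin of a listed thing).
The state is a dict: "time": time; "joint_pos": joint angles; "qvel": joint speeds; "joint_torque": joint torques, N m; "position": TCP position; "tool_rot": TCP orientation; "contact_force": force on the tool from outside, world axes, zero at the start; "torque": the same for the moment, N m; "gripper_width": finger opening in m; "grip_force": force on a finger pad.
Only numpy, scipy, OpenCV 4.12 (cv2) and the standard library are available. Lean on these libraries where they do the work, as an engineer would, in place of code of your own. Each camera call takes 0.05 s, during which the arm holds its last target. There are 200 camera calls.

## Working session

There is one attempt and no reset: what is moved stays moved. The work goes in short steps, Python scripts to look and compute and a tool call to move; the robot and the scene stay as the last step left them, time stands still between calls to the robot, and variables do not carry over. Pictures are saved under pics/ and viewed, at most 10 in all, crops included, and the job is handed in when it is done.

Besides the shell and the picture viewer there is one more tool, called after ">>>" by a JSON object that holds its "op" and its "data", one argument or row to a line. send_rows: Moves the arm, as the interface text tells. Its arguments: {"type":"object","properties":{"commands":{"type":"string"},"jaw":{"type":"number"}},"required":["commands"]}

```bash
mkdir -p pics; cat > h.py <<'E'
import numpy as np, cv2
from scipy.spatial.transform import Rotation as R
from plant import ctrl, imaging, hand_in
def K(p):
    h,w=p["image"].shape[:2]; f=h/2/np.tan(np.radians(p["vertical_fov"])/2)
    return np.array([[f,0,p["cx"]],[0,f,p["cy"]],[0,0,1]])
def T_wc(p,st=None):
    T=np.eye(4)
    if "rvec" in p:
        M=np.eye(4); M[:3,:3]=cv2.Rodrigues(np.array(p["rvec"],float))[0]; M[:3,3]=np.ravel(p["tvec"]); return np.linalg.inv(M)
    T[:3,:3]=R.from_quat(st["tool_rot"],scalar_first=True).as_matrix(); T[:3,3]=st["position"]
    return T@np.array(p["T_tool_cam"])
def ray(p,u,v,st=None):
    T=T_wc(p,st); d=np.linalg.inv(K(p))@[u,v,1]
    return T[:3,3],T[:3,:3]@d
def at_z(p,u,v,z,st=None):
    o,d=ray(p,u,v,st); return o+d*(z-o[2])/d[2]
def deproj(p,u,v,st=None):
    o,d=ray(p,u,v,st); return o+d*p["range_z"][int(round(v)),int(round(u))]
def proj(p,X,st=None):
    c=np.linalg.inv(T_wc(p,st))@np.r_[X,1]; q=K(p)@c[:3]; return q[:2]/q[2]
def save(p,n,crop=None,s=1):
    im=p["image"][...,::-1]
    if crop: im=im[crop[1]:crop[3],crop[0]:crop[2]]
    cv2.imwrite("pics/"+n,cv2.resize(im,None,fx=s,fy=s,interpolation=cv2.INTER_CUBIC))
E
python3 - <<'E'
from h import *
np.set_printoptions(precision=4,suppress=True)
for n in("scene","top"):
    p=imaging.capture(n); save(p,n+"0.png")
    print(n,T_wc(p)[:3,3])
    for t in("press_rod","rod_stand","spot_a","vial_0","station"):
        for d in imaging.tip_of(p,t)[:4]:
            u,v=d["point"][0]*640,d["point"][1]*480
            print(t,round(d["confidence"],2),round(u),round(v),deproj(p,min(u,639),min(v,479)), at_z(p,u,v,{"spot_a":.046,"vial_0":.03,"press_rod":.006}.get(t,0)))
E
```

```text
scene [-0.3256  0.6811  0.4642]
rod_stand 0.73 346 290 [0.3826 0.2638 0.0099] [0.398  0.2547 0.    ]
rod_stand 0.7 372 320 [0.2715 0.2839 0.0187] [0.2966 0.2672 0.    ]
spot_a 0.84 254 243 [0.5606 0.3597 0.0474] [0.5635 0.3586 0.046 ]
spot_a 0.83 287 241 [0.5453 0.299  0.0433] [0.5396 0.3014 0.046 ]
spot_a 0.64 313 238 [0.5383 0.2467 0.043 ] [0.5321 0.2499 0.046 ]
spot_a 0.29 279 234 [0.5685 0.3053 0.0509] [0.5792 0.3008 0.046 ]
vial_0 0.5 275 231 [0.6034 0.2985 0.0421] [0.6301 0.2875 0.03  ]
vial_0 0.48 311 230 [0.5619 0.2404 0.0487] [0.6018 0.2206 0.03  ]
vial_0 0.43 245 235 [0.6094 0.3586 0.0438] [0.64  0.348 0.03 ]
station 0.64 280 252 [0.5484 0.3126 0.0222] [0.5922 0.2941 0.    ]
top [0.381  0.2404 1.1031]
press_rod 0.61 329 307 [0.3924 0.2445 0.1453] [0.394  0.2451 0.006 ]
rod_stand 0.79 319 364 [0.2819 0.2675 0.0067] [0.2813 0.2676 0.    ]
rod_stand 0.66 328 305 [0.3964 0.2457 0.1444] [0.3987 0.2465 0.    ]
rod_stand 0.58 331 308 [0.3907 0.2405 0.1442] [0.3922 0.2406 0.    ]
spot_a 0.95 301 223 [0.5595 0.2969 0.0438] [0.5591 0.2968 0.046 ]
spot_a 0.77 332 229 [0.5458 0.2359 0.0444] [0.5456 0.2359 0.046 ]
spot_a 0.73 269 219 [0.568  0.3603 0.0433] [0.5676 0.36   0.046 ]
spot_a 0.36 305 192 [0.6136 0.2863 0.0789] [0.6211 0.2877 0.046 ]
vial_0 0.52 337 194 [0.6079 0.2241 0.0831] [0.6197 0.2233 0.03  ]
vial_0 0.47 304 190 [0.6166 0.2887 0.0828] [0.6288 0.2912 0.03  ]
vial_0 0.44 274 192 [0.6228 0.3483 0.0494] [0.6273 0.3503 0.03  ]
station 0.71 302 211 [0.5856 0.2949 0.0338] [0.5921 0.2966 0.    ]
```

View pics/scene0.png

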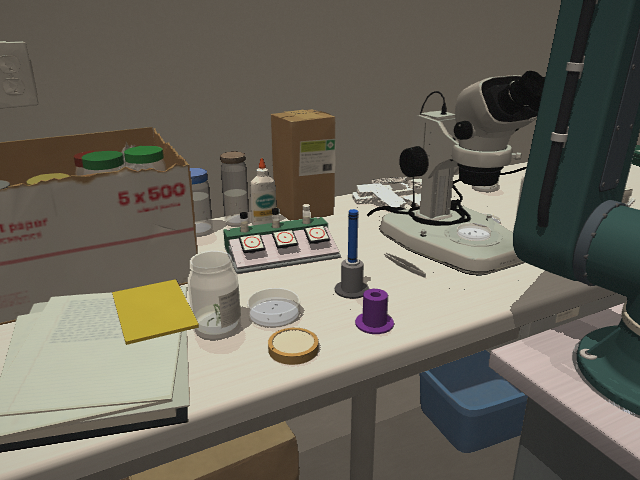

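View pics/top0.png

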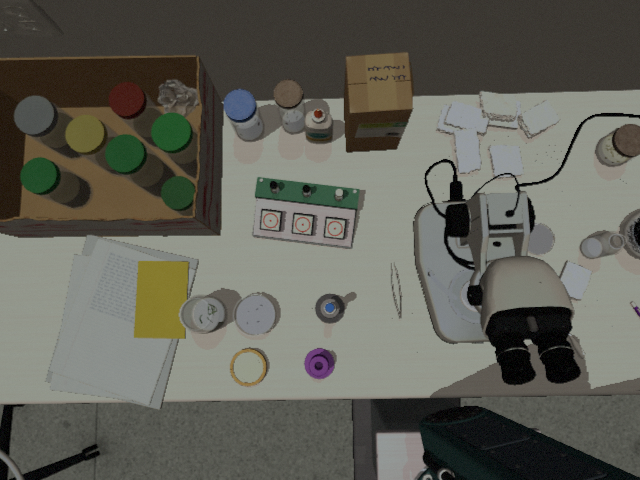

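```bash
python3 - <<'E'
from h import *
np.set_printoptions(precision=4,suppress=True)
p=imaging.capture("top"); save(p,"topc.png",(240,160,400,400),2.5)
hsv=cv2.cvtColor(p["image"],cv2.COLOR_RGB2HSV)
m=cv2.inRange(hsv,(100,120,40),(130,255,255))
n,l,s,c=cv2.connectedComponentsWithStats(m)
for i in range(1,n):
    if s[i,4]>15: print("blue",s[i],c[i],deproj(p,*c[i]))
red=cv2.inRange(hsv,(0,120,80),(6,255,255))|cv2.inRange(hsv,(174,120,80),(180,255,255))
n,l,s,c=cv2.connectedComponentsWithStats(red)
for i in range(1,n):
    if s[i,4]>3: print("red",s[i],c[i],at_z(p,*c[i],.046))
E
```

```text
blue [231 118  13   4  18] [237.6111 120.2222] [0.7427 0.4083 0.1282]
blue [325 303   9   9  58] [329.3621 307.1724] [0.392  0.244  0.1487]
red [317 112   2   3   4] [317.5  112.75] [0.7844 0.26   0.046 ]
red [269 227   4   1   4] [270.5 227. ] [0.5523 0.3571 0.046 ]
```

The white cap is at top (340,194), behind the right card (336,228), so the target is spot_c. The rod with the blue handle is at (329,307) in the grey tube. The look-alike is the purple tube at (319,363), which is empty. The microscope stands between the arm and the rod, so I'm mapping it before planning a path.

View pics/topc.png

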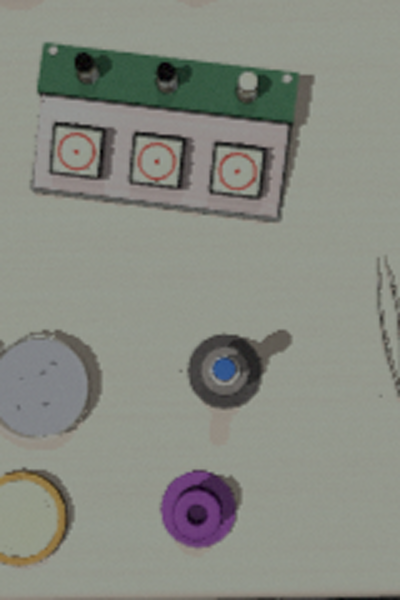

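```bash
python3 - <<'E'
from h import *
np.set_printoptions(precision=3,suppress=True,linewidth=200)
st=ctrl.get_state(); print(st["time"],st["position"],R.from_quat(st["tool_rot"],scalar_first=True).as_matrix())
p=imaging.capture("top"); v,u=np.mgrid[:480,:640]; z=p["range_z"]
T=T_wc(p); c=np.stack([u,v,np.ones_like(u)],-1)@np.linalg.inv(K(p)).T*z[...,None]
X=(c@T[:3,:3].T+T[:3,3])[z>0]
print("max z per cell; rows x, cols y")
ys=np.arange(-.5,.45,.05); print("      ",ys)
for x in np.arange(.1,.75,.05):
    print(round(x,2),np.array([max(X[(abs(X[:,0]-x)<.025)&(abs(X[:,1]-y)<.025)][:,2],default=0) for y in ys]))
m=(X[:,1]>-.25)&(X[:,1]<.1)&(X[:,2]>.05); Y=X[m]; print("min x of obst",np.sort(Y[:,0])[:5],Y[:,2].max())
q=X[(X[:,2]>.1)&(np.hypot(X[:,0]-.392,X[:,1]-.244)<.03)]; print("rod",len(q),q.mean(0),q.min(0),q.max(0))
q=X[(X[:,2]>.135)&(np.hypot(X[:,0]-.392,X[:,1]-.244)<.03)]; print("rod top",len(q),q.mean(0),(q.min(0)+q.max(0))/2)
E
```

```text
0.65 [ 0.159 -0.527  0.206] [[ 0.957  0.289  0.   ]
 [ 0.289 -0.957 -0.   ]
 [-0.     0.    -1.   ]]
max z per cell; rows x, cols y
       [-0.5  -0.45 -0.4  -0.35 -0.3  -0.25 -0.2  -0.15 -0.1  -0.05 -0.    0.05  0.1   0.15  0.2   0.25  0.3   0.35  0.4 ]
0.1 [-0.849 -0.85  -0.849 -0.852 -0.85  -0.848 -0.755 -0.749 -0.496 -0.433 -0.314  0.017  0.208  0.007 -0.752 -0.851 -0.847 -0.851 -0.852]
0.15 [0.    0.    0.    0.    0.    0.    0.    0.002 0.    0.    0.    0.388 0.345 0.005 0.    0.    0.    0.    0.   ]
0.2 [0.    0.    0.    0.006 0.004 0.005 0.007 0.005 0.006 0.566 0.553 0.526 0.382 0.004 0.003 0.005 0.005 0.005 0.005]
0.25 [0.    0.    0.    0.006 0.007 0.008 0.006 0.007 0.007 0.006 0.006 0.006 0.008 0.006 0.006 0.058 0.053 0.019 0.019]
0.3 [0.    0.    0.    0.006 0.007 0.014 0.002 0.005 0.358 0.359 0.361 0.007 0.006 0.007 0.009 0.057 0.057 0.018 0.019]
0.35 [0.    0.    0.    0.01  0.005 0.008 0.011 0.    0.342 0.344 0.344 0.042 0.01  0.008 0.008 0.055 0.007 0.029 0.03 ]
0.4 [ 0.     0.    -0.005  0.015  0.006  0.023  0.02   0.     0.34   0.341  0.342  0.267  0.015  0.006 
[... 241 characters left out ...]
.006 0.02  0.02  0.009 0.006 0.006]
0.55 [0.    0.    0.021 0.07  0.005 0.009 0.012 0.007 0.243 0.293 0.255 0.191 0.007 0.006 0.057 0.055 0.057 0.054 0.049]
0.6 [0.    0.    0.004 0.006 0.007 0.005 0.006 0.026 0.005 0.287 0.11  0.054 0.007 0.006 0.085 0.084 0.086 0.082 0.05 ]
0.65 [0.    0.    0.006 0.085 0.083 0.01  0.011 0.017 0.016 0.03  0.031 0.04  0.007 0.007 0.048 0.049 0.083 0.086 0.05 ]
0.7 [0.    0.    0.004 0.086 0.087 0.012 0.006 0.02  0.02  0.039 0.034 0.011 0.232 0.233 0.233 0.007 0.007 0.006 0.006]
min x of obst [0.105 0.106 0.106 0.111 0.113] 0.5656744882246754
rod 71 [0.392 0.244 0.146] [0.384 0.236 0.14 ] [0.399 0.252 0.151]
rod top 71 [0.392 0.244 0.146] [0.392 0.244 0.145]
```

>>> {"op": "send_rows", "data": {
  "commands": "0 0 -0.028 0 0 -7;0 0 -0.028 0 0 -7;0 0 -0.028 0 0 -7;0 0 -0.028 0 0 -7;0 0 -0.028 0 0 -7;0 0 -0.028 0 0 -7;0 0 -0.028 0 0 -7;0 0 -0.028 0 0 -7;0 0 -0.028 0 0 -7.1;0 0 0 0 0 0",
  "jaw": 1
}}

```text
time: 1.53
position: [0.1588, -0.5269, 0.4639]
tool_rot: [0.005, 0.766, 0.643, -0.003]
contact_force: [-0.6, -0.3, 2.1]
gripper_width: 0.0937
grip_force: 0.0
```

>>> {"op": "send_rows", "data": {
  "commands": "0.03 0.011 0 0 0 0;0.036 0.011 0 0 0 0;0.036 0.011 0 0 0 0;0.036 0.011 0 0 0 0;0.036 0.011 0 0 0 0;0.036 0.011 0 0 0 0;0.036 0.011 0 0 0 0;0.036 0.011 0 0 0 0;0.036 0.011 0 0 0 0;0.036 0.011 0 0 0 0;0.036 0.011 0 0 0 0;0.036 0.011 0 0 0 0"
}}

```text
time: 2.53
position: [0.3638, -0.1286, 0.4567]
tool_rot: [-0.0, 0.767, 0.641, -0.0]
contact_force: [0.3, 0.3, 0.2]
gripper_width: 0.0943
grip_force: 0.0
```

>>> {"op": "send_rows", "data": {
  "commands": "0.034 -0.0034 0 0 0 0;0.034 -0.0034 0 0 0 0;0.034 -0.0034 0 0 0 0;0.034 -0.0034 0 0 0 0;0.034 -0.0034 0 0 0 0;0.034 -0.0034 0 0 0 0;0.034 -0.0034 0 0 0 0;0.034 -0.0034 0 0 0 0;0.034 -0.0034 0 0 0 0;0.034 -0.0034 0 0 0 0;0.032 -0.0034 0 0 0 0;0 0 0 0 0 0"
}}

```text
time: 3.53
position: [0.392, 0.2467, 0.4545]
tool_rot: [-0.001, 0.765, 0.644, -0.002]
contact_force: [-0.1, -0.7, -0.9]
gripper_width: 0.094
grip_force: 0.0
```

```bash
python3 - <<'E'
from h import *
np.set_printoptions(precision=4,suppress=True,linewidth=200)
st=ctrl.get_state(); p=imaging.capture("wrist"); save(p,"w1.png")
print(st["time"],st["position"],p["T_tool_cam"])
for t in("press_rod","rod_stand","spot_c"):
    for d in imaging.tip_of(p,t)[:4]:
        u,v=d["point"][0]*640,d["point"][1]*480
        print(t,round(d["confidence"],2),round(u),round(v),at_z(p,u,v,{"spot_c":.046,"press_rod":.006}.get(t,0),st))
hsv=cv2.cvtColor(p["image"],cv2.COLOR_RGB2HSV)
m=cv2.inRange(hsv,(100,120,40),(130,255,255))
n,l,s,c=cv2.connectedComponentsWithStats(m)
for i in range(1,n):
    if s[i,4]>50:
        vv,uu=np.nonzero((l==i)&(p["range_z"]>0)); P=np.array([deproj(p,a,b,st) for a,b in zip(uu,vv)])
        top=P[P[:,2]>P[:,2].max()-.006]; print("blue",s[i],P.min(0),P.max(0),top.mean(0))
E
```

```text
3.5333 [0.392  0.2467 0.4545] [[-0.0008 -0.9661 -0.2581  0.0753]
 [ 1.     -0.0006 -0.0011 -0.0003]
 [ 0.0009 -0.2581  0.9661 -0.1798]
 [ 0.      0.      0.      1.    ]]
press_rod 0.62 321 193 [0.3899 0.24   0.006 ]
press_rod 0.57 318 191 [0.3851 0.2455 0.006 ]
rod_stand 0.85 319 192 [0.385  0.2423 0.    ]
rod_stand 0.78 260 187 [0.2794 0.2693 0.    ]
spot_c 0.74 415 184 [0.5514 0.233  0.046 ]
spot_c 0.65 414 147 [0.5559 0.2955 0.046 ]
spot_c 0.64 417 107 [0.567  0.3559 0.046 ]
spot_c 0.29 321 192 [0.3902 0.2471 0.046 ]
blue [557  12  25  48 395] [0.7395 0.3749 0.1079] [0.7699 0.4361 0.1374] [0.7488 0.397  0.134 ]
blue [568  19  13  15  60] [0.7451 0.4049 0.1334] [0.7602 0.4222 0.1383] [0.7541 0.4143 0.1358]
blue [316 191  11  17 149] [0.3826 0.238  0.0651] [0.3983 0.2531 0.1483] [0.391  0.2455 0.1463]
```

View pics/w1.png

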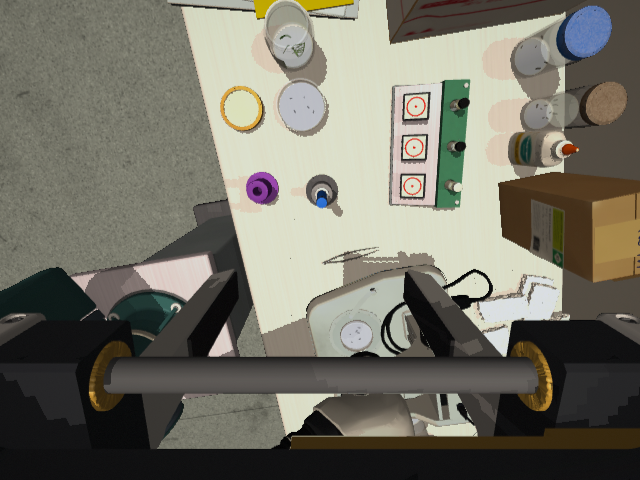

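The wrist view agrees: the rod is at (321,197) in the grey stand, and the white cap at (456,187) is behind the right card (412,187). Next I descend on the rod.

>>> {"op": "send_rows", "data": {
  "commands": "-0.002 0 0.038 0 0 0;0 0 0.04 0 0 0;0 0 0.04 0 0 0;0 0 0.04 0 0 0;0 0 0.04 0 0 0;0 0 0.04 0 0 0;0 0 0.04 0 0 0;0 0 0.03 0 0 0;0 0 0.025 0 0 0;0 0 0.02 0 0 0;0 0 0 0 0 0;0 0 0 0 0 0"
}}

```text
time: 4.73
position: [0.3914, 0.2389, 0.1041]
tool_rot: [-0.0, 0.768, 0.641, -0.001]
contact_force: [0.5, 1.4, 0.9]
gripper_width: 0.0944
grip_force: 0.0
```

>>> {"op": "send_rows", "data": {
  "commands": "0 0 0 0 0 0;0 0 0 0 0 0;0 0 0 0 0 0;0 0 0 0 0 0;0 0 0 0 0 0;0 0 0 0 0 0;0 0 0 0 0 0;0 0 0 0 0 0;0 0 0 0 0 0;0 0 0 0 0 0;0 0 0 0 0 0;0 0 0 0 0 0",
  "jaw": -1
}}

```text
time: 5.73
position: [0.3918, 0.2404, 0.1044]
tool_rot: [0.0, 0.767, 0.642, -0.0]
contact_force: [-0.9, 0.7, 0.4]
gripper_width: 0.017
grip_force: 0.0
```

>>> {"op": "send_rows", "data": {
  "commands": "0 0 0 0 0 0;0 0 0 0 0 0;0 0 0 0 0 0"
}}

```text
time: 5.98
position: [0.3917, 0.2403, 0.1043]
tool_rot: [0.0, 0.767, 0.642, -0.0]
contact_force: [0.2, 0.8, -0.0]
gripper_width: 0.0156
grip_force: 30.0
```

>>> {"op": "send_rows", "data": {
  "commands": "0 0 -0.01 0 0 0;0 0 -0.015 0 0 0;0 0 -0.02 0 0 0;0 0 -0.02 0 0 0;0 0 -0.025 0 0 0;0 0 -0.025 0 0 0;0 0 -0.025 0 0 0;0 0 -0.015 0 0 0;0 0 0 0 0 0;0 0 0 0 0 0"
}}

```text
time: 6.82
position: [0.3922, 0.2406, 0.2606]
tool_rot: [0.0, 0.767, 0.642, 0.001]
contact_force: [0.4, -0.6, -0.8]
gripper_width: 0.0157
grip_force: 30.0
```

```bash
python3 - <<'E'
from h import *
np.set_printoptions(precision=4,suppress=True,linewidth=200)
st=ctrl.get_state(); print(st["time"],st["position"],st["grip_force"],st["contact_force"])
T=np.eye(4);T[:3,:3]=R.from_quat(st["tool_rot"],scalar_first=True).as_matrix();T[:3,3]=st["position"]
# dots from red rings
for n in("wrist","top","scene"):
    p=imaging.capture(n); hsv=cv2.cvtColor(p["image"],cv2.COLOR_RGB2HSV)
    save(p,n+"2.png")
    for d in imaging.tip_of(p,"spot_c")[:4]:
        u,v=d["point"][0]*640,d["point"][1]*480
        print(n,"spot",round(d["confidence"],2),round(u),round(v),at_z(p,u,v,.046,st))
    for d in imaging.tip_of(p,"rod_foot")[:2]:
        u,v=d["point"][0]*640,d["point"][1]*480
        print(n,"foot",round(d["confidence"],2),round(u),round(v),"expect",proj(p,(T@[.004,0,.098,1])[:3],st))
    if n!="scene":
        red=cv2.inRange(hsv,(0,70,80),(10,255,255))|cv2.inRange(hsv,(170,70,80),(180,255,255))
        red=cv2.morphologyEx(red,cv2.MORPH_CLOSE,np.ones((3,3)))
        k,l,s,c=cv2.connectedComponentsWithStats(red)
        for i in range(1,k):
            if s[i,4]>15: print(n,"red",s[i],at_z(p,s[i,0]+s[i,2]/2-.5,s[i,1]+s[i,3]/2-.5,.046,st))
E
```

```text
6.8167 [0.3922 0.2406 0.2606] 29.99959409236908 [ 0.367  -0.5898 -0.7874]
wrist spot 0.96 456 138 [0.556  0.2981 0.046 ]
wrist spot 0.91 450 198 [0.5443 0.2329 0.046 ]
wrist spot 0.87 461 80 [0.5651 0.357  0.046 ]
wrist foot 0.97 320 236 expect [321.2393 234.9484]
wrist red [446  64  31  31 226] [0.5655 0.358  0.046 ]
wrist red [459  77   4   5  16] [0.565  0.3581 0.046 ]
wrist red [443 127  29  29 194] [0.5565 0.295  0.046 ]
wrist red [439 186  28  26 177] [0.5465 0.2313 0.046 ]
top spot 0.91 303 224 [0.5568 0.2938 0.046 ]
top spot 0.57 269 218 [0.5696 0.3596 0.046 ]
top red [109  85  34  30 641] [0.824  0.6534 0.046 ]
top red [314 110   8   8  47] [0.7828 0.26   0.046 ]
top red [263 213  15  15  52] [0.5663 0.358  0.046 ]
top red [295 217  15  15  48] [0.5569 0.2948 0.046 ]
top red [327 221  16  15  57] [0.5474 0.231  0.046 ]
scene spot 0.63 314 236 [0.5389 0.2456 0.046 ]
scene spot 0.56 253 240 [0.5755 0.3557 0.046 ]
scene spot 0.53 285 235 [0.5667 0.293  0.046 ]
scene foot 0.97 350 200 expect [354.5437 200.9399]
```

View pics/wrist2.png

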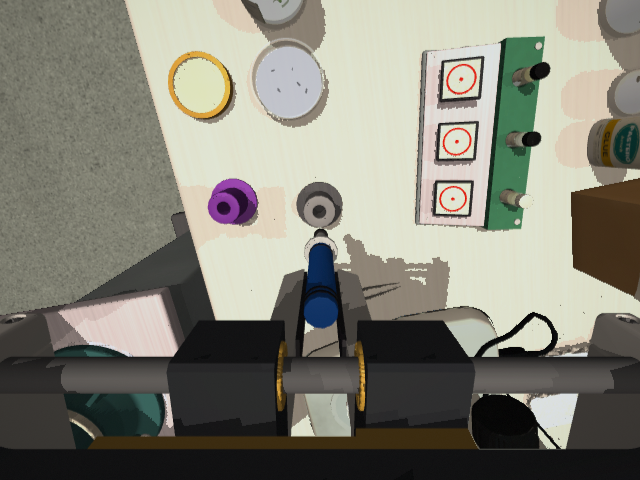

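The rod is held and clear of the stand, with the foot at (320,233). Spot_c measures (0.547, 0.231) from both cameras, and the station yaw is about -0.148. Next I tilt the rod.

>>> {"op": "send_rows", "data": {
  "commands": "0 0 0 0 0 -1.65;0 0 0 -5 0 0;0 0 0 -5 0 0;0 0 0 -5 0 0;0 0 0 -5 0 0;0 0 0 0 0 0;0 0 0 0 0 0"
}}

```text
time: 7.85
position: [0.3906, 0.2407, 0.2592]
tool_rot: [0.131, 0.745, 0.644, 0.113]
contact_force: [-0.3, 0.2, 0.4]
gripper_width: 0.0158
grip_force: 30.0
```

```bash
cat > tgt.py <<'E'
from h import *
np.set_printoptions(precision=4,suppress=True,linewidth=200)
S=np.array([.547,.2312,.046]); yaw=-.148; a=np.radians(20)
sx=np.array([np.cos(yaw),np.sin(yaw),0]); n=-np.sin(a)*sx+np.array([0,0,np.cos(a)])
def rep(h,off=(.004,0,.098)):
    st=ctrl.get_state(); M=R.from_quat(st["tool_rot"],scalar_first=True).as_matrix()
    z=-n; y=sx*np.cos(a)+np.array([0,0,np.sin(a)]); G=np.c_[np.cross(y,z),y,z]
    foot=st["position"]+M@np.array(off)
    print(st["time"],"tcp",st["position"],"foot",foot,"F",st["contact_force"],"Fn",st["contact_force"]@n)
    print("turn deg",np.degrees(R.from_matrix(M.T@G).as_rotvec()),"shift(tool)",M.T@(S+h*n-foot),"foot rel spot (sx,sy,n)",[(foot-S)@v for v in (y,np.cross(y,z),n)])
E
python3 -c "
from tgt import *
rep(.03)"
```

```text
7.85 tcp [0.3906 0.2407 0.2592] foot [0.4243 0.2398 0.167 ] F [-0.2757  0.179   0.3876] Fn 0.4665164404199246
turn deg [-0.0797 -0.0333  0.1242] shift(tool) [0.0094 0.0741 0.1256] foot rel spot (sx,sy,n) [np.float64(-0.07386695907048058), np.float64(-0.009628944608473617), np.float64(0.15570036860066763)]
```

>>> {"op": "send_rows", "data": {
  "commands": "0.0012 0.0093 0.0157 0 0 0;0.0012 0.0093 0.0157 0 0 0;0.0012 0.0093 0.0157 0 0 0;0.0012 0.0093 0.0157 0 0 0;0.0012 0.0093 0.0157 0 0 0;0.0012 0.0093 0.0157 0 0 0;0.0012 0.0093 0.0157 0 0 0;0.001 0.009 0.0157 0 0 0;0 0 0 0 0 0;0 0 0 0 0 0;0 0 0 0 0 0"
}}

```text
time: 8.77
position: [0.505, 0.2329, 0.1672]
tool_rot: [0.131, 0.746, 0.643, 0.113]
contact_force: [0.4, -1.1, 0.2]
gripper_width: 0.0154
grip_force: 30.0
```

```bash
cat > look.py <<'E'
from tgt import *
import sys
rep(float(sys.argv[2])); st=ctrl.get_state()
for c in ("wrist","top"):
    p=imaging.capture(c); hsv=cv2.cvtColor(p["image"],cv2.COLOR_RGB2HSV)
    red=cv2.inRange(hsv,(0,70,80),(10,255,255))|cv2.inRange(hsv,(170,70,80),(180,255,255))
    red=cv2.morphologyEx(red,cv2.MORPH_CLOSE,np.ones((3,3)))
    k,l,s,ce=cv2.connectedComponentsWithStats(red)
    for i in range(1,k):
        if s[i,4]>15: print(c,"red",s[i],at_z(p,s[i,0]+s[i,2]/2-.5,s[i,1]+s[i,3]/2-.5,.046,st))
    for d in imaging.tip_of(p,"rod_foot")[:2]: print(c,"foot",d["confidence"],np.array(d["point"])*[640,480])
    M=R.from_quat(st["tool_rot"],scalar_first=True).as_matrix()
    print("expect foot",proj(p,st["position"]+M@[.004,0,.098],st),"spot",proj(p,S,st))
    if c=="wrist": save(p,sys.argv[1],(220,80,500,290),2.8)
E
python3 look.py w3.png 0.03
```

```text
8.7667 tcp [0.505  0.2329 0.1672] foot [0.5387 0.2319 0.0751] F [ 0.4124 -1.1248  0.1543] Fn -0.05126415476644856
turn deg [-0.0281  0.0101 -0.0528] shift(tool) [ 0.0006 -0.0022  0.0002] foot rel spot (sx,sy,n) [np.float64(0.002181321261597857), np.float64(-0.0005627037803701951), np.float64(0.030188862747836467)]
wrist red [300  56  36  40 328] [0.5654 0.3583 0.046 ]
wrist red [315  73   5   6  22] [0.565  0.3583 0.046 ]
wrist red [301 138  34  35 282] [0.5557 0.2949 0.046 ]
wrist red [316 153   5   5  19] [0.5561 0.2948 0.046 ]
wrist red [562 154  34  20 448] [0.8859 0.2324 0.046 ]
wrist red [302 211  33  29 195] [0.5466 0.2324 0.046 ]
wrist red [316 225   5   4  18] [0.5464 0.231  0.046 ]
wrist foot 0.77 [322.304 234.192]
expect foot [320.9767 234.8353] spot [318.6249 226.1708]
top red [109  83  34  32 728] [0.8261 0.6535 0.046 ]
top red [314 111   8   7  46] [0.7818 0.2601 0.046 ]
top red [263 213  15  15  53] [0.5663 0.358  0.046 ]
top red [295 217  15  16  48] [0.5559 0.2948 0.046 ]
top foot 0.35 [335.424 229.488]
expect foot [334.2345 230.1436] spot [334.4045 228.2272]
```

View pics/w3.png

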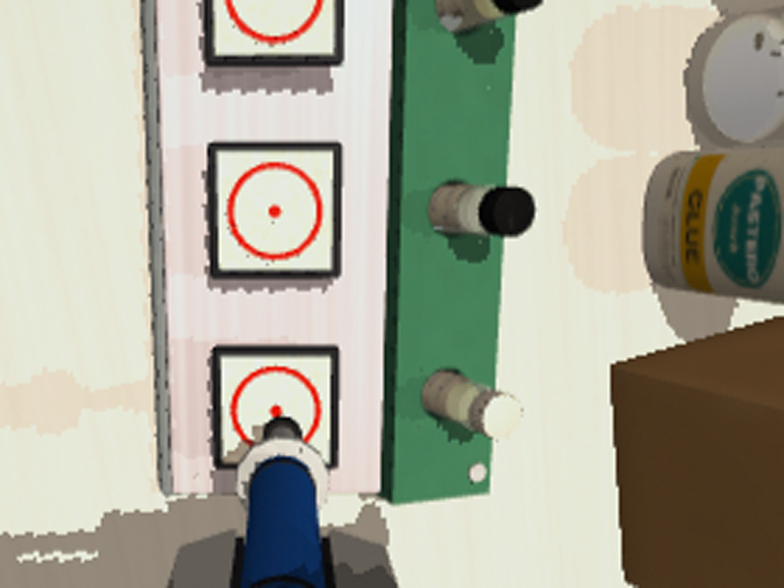

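The foot hovers above the right card's dot (shown at about (275,410) in the crop), 2 mm too far back. I correct that and approach.

>>> {"op": "send_rows", "data": {
  "commands": "0.0005 -0.002 0.004 0 0 0;0 0 0.004 0 0 0;0 0 0.004 0 0 0;0 0 0.004 0 0 0;0 0 0.004 0 0 0;0 0 0.003 0 0 0;0 0 0 0 0 0;0 0 0 0 0 0;0 0 0 0 0 0"
}}

```text
time: 9.72
position: [0.5107, 0.2327, 0.1446]
tool_rot: [0.132, 0.746, 0.643, 0.113]
contact_force: [0.1, 1.0, 0.1]
gripper_width: 0.0151
grip_force: 30.0
```

```bash
cat > f.py <<'E'
from tgt import *
F=[]
for i in range(6):
    p=imaging.capture("wrist"); F.append(ctrl.get_state()["contact_force"])
F=np.array(F); print("mean F",F.mean(0),"std",F.std(0),"Fn",F.mean(0)@n); rep(-.007)
E
python3 f.py
```

```text
mean F [-0.0544  0.4425 -0.3106] std [0.3449 0.3691 0.4505] Fn -0.2511220228849022
10.0167 tcp [0.5106 0.2327 0.1447] foot [0.5444 0.2318 0.0526] F [-0.0839  0.8866 -0.1318] Fn -0.050753435686506795
turn deg [ 0.0202 -0.01    0.0038] shift(tool) [-0.0002  0.0002  0.0141] foot rel spot (sx,sy,n) [np.float64(-0.0002445377486066098), np.float64(0.00016596793098218297), np.float64(0.007145665912753437)]
```

>>> {"op": "send_rows", "data": {
  "commands": "0 0 0.002 0 0 0;0 0 0.002 0 0 0;0 0 0.002 0 0 0;0 0 0.001 0 0 0;0 0 0.001 0 0 0;0 0 0.001 0 0 0;0 0 0.001 0 0 0;0 0 0.001 0 0 0;0 0 0 0 0 0;0 0 0 0 0 0;0 0 0 0 0 0"
}}

```text
time: 10.93
position: [0.5142, 0.2321, 0.1342]
tool_rot: [0.132, 0.746, 0.643, 0.113]
contact_force: [-1.4, 0.5, 0.4]
gripper_width: 0.0154
grip_force: 30.0
```

```bash
sed -i 's/range(6)/range(20)/' f.py; python3 f.py
```

```text
mean F [-1.2122 -0.1544  0.4965] std [0.3838 0.4775 0.4816] Fn 0.8688198287622073
11.9333 tcp [0.5142 0.2321 0.1341] foot [0.548  0.2311 0.042 ] F [-0.6191 -0.53    1.2363] Fn 1.3444657843909482
turn deg [0.0024 0.0014 0.0082] shift(tool) [-0.0001  0.0004  0.0029] foot rel spot (sx,sy,n) [np.float64(-0.00042371706587397153), np.float64(9.165966332413042e-05), np.float64(-0.004059981633412149)]
```

>>> {"op": "send_rows", "data": {
  "commands": "0 0 0.001 0 0 0;0 0 0.001 0 0 0;0 0 0.001 0 0 0;0 0 0 0 0 0;0 0 0 0 0 0;0 0 0 0 0 0"
}}

```text
time: 12.43
position: [0.5154, 0.232, 0.1314]
tool_rot: [0.132, 0.746, 0.643, 0.113]
contact_force: [-0.5, 0.1, 2.2]
gripper_width: 0.0155
grip_force: 30.0
```

```bash
python3 f.py; python3 look.py w4.png -0.007
```

```text
mean F [-1.2254 -0.2022  1.1745] std [0.438  0.4673 0.3723] Fn 1.5080245695582275
13.4333 tcp [0.5153 0.232  0.1314] foot [0.5491 0.231  0.0393] F [-1.4806 -0.1677  1.8205] Fn 2.2031051797313084
turn deg [0.0103 0.0008 0.0079] shift(tool) [-0.0001  0.0003 -0.    ] foot rel spot (sx,sy,n) [np.float64(-0.00033223872279338585), np.float64(0.00010006537031381265), np.float64(-0.0070421161443276715)]
13.4333 tcp [0.5153 0.232  0.1314] foot [0.5491 0.231  0.0393] F [-1.4806 -0.1677  1.8205] Fn 2.2031051797313084
turn deg [0.0103 0.0008 0.0079] shift(tool) [-0.0001  0.0003 -0.    ] foot rel spot (sx,sy,n) [np.float64(-0.00033223872279338585), np.float64(0.00010006537031381265), np.float64(-0.0070421161443276715)]
wrist red [300  43  42  46 421] [0.5653 0.3586 0.046 ]
wrist red [318  63   6   7  31] [0.5653 0.3583 0.046 ]
wrist red [301 137  40  41 352] [0.5558 0.2948 0.046 ]
wrist red [318 155   6   6  26] [0.5557 0.2944 0.046 ]
wrist red [599 157  41  22 633] [0.91   0.2266 0.046 ]
wrist red [303 218  36  27 200] [0.547  0.2365 0.046 ]
wrist foot 0.81 [320.    238.176]
expect foot [320.9758 234.8356] spot [321.3856 237.0777]
top red [110  89  32  26 495] [0.8197 0.6533 0.046 ]
top red [314 111   8   7  46] [0.7818 0.2601 0.046 ]
top red [263 213  15  15  52] [0.5663 0.358  0.046 ]
top red [295 217  15  16  49] [0.5559 0.2948 0.046 ]
top red [327 220  16  12  42] [0.5524 0.2309 0.046 ]
top foot 0.51 [334.208 225.12 ]
top foot 0.43 [332.096 229.392]
expect foot [334.4691 227.7104] spot [334.4045 228.2272]
```

View pics/w4.png

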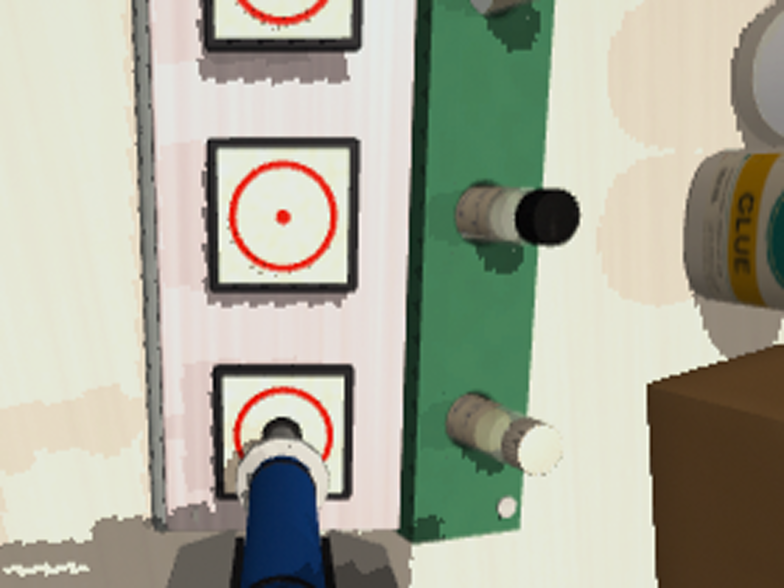

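The foot sits centred in the ring. Force suggests 4–5 mm of press and geometry 7 mm, so I'm measuring the pad's depth against the unpressed pads with the range image.

```bash
cat > d.py <<'E'
from tgt import *
sy=np.array([-np.sin(yaw),np.cos(yaw),0]); t2=np.cross(sy,n); t2*=np.sign(t2@sx)
for cam in("wrist","top"):
    acc=[]
    for i in range(4):
        st=ctrl.get_state(); p=imaging.capture(cam); z=p["range_z"]; v,u=np.mgrid[:480,:640]
        T=T_wc(p,st); X=(np.stack([u,v,np.ones_like(u)],-1)@np.linalg.inv(K(p)).T*z[...,None])@T[:3,:3].T+T[:3,3]-S
        a_,b_,h=X@t2,X@sy,X@n; white=(z>0)
        row=[]
        for k in(0,.064,.128):
            # card areas clear of the rod: left/back strips, same region for each pad
            m=white&(abs(a_)<.0165)&(abs(b_-k)<.0165)&((b_-k>.008)|(a_>.009))&(abs(h)<.02); row+= [np.median(h[m]),m.sum()]
        m=white&(abs(a_)<.02)&(abs(b_-.032)<.006)&(abs(h)<.03); row+=[np.median(h[m])]
        acc.append(row)
    print(cam,"c,n,b,n,a,n,deck(c-b)",np.mean(acc,0))
E
python3 d.py
```

```text
wrist c,n,b,n,a,n,deck(c-b) [ -0.0056 592.       0.0008 809.5      0.0009 981.75    -0.0201]
top c,n,b,n,a,n,deck(c-b) [ -0.006   89.       0.0001 117.       0.0003 116.25    -0.0208]
```

Depth shows about 6.3 mm of press, so I push a little further.

>>> {"op": "send_rows", "data": {
  "commands": "0 0 0.0004 0 0 0;0 0 0.0004 0 0 0;0 0 0 0 0 0;0 0 0 0 0 0;0 0 0 0 0 0;0 0 0 0 0 0"
}}

```text
time: 14.53
position: [0.5156, 0.232, 0.1306]
tool_rot: [0.132, 0.746, 0.643, 0.113]
contact_force: [-0.1, 0.1, 2.0]
gripper_width: 0.0155
grip_force: 30.0
```

```bash
python3 d.py; python3 f.py; python3 -c "
from h import *
print(hand_in())"
```

```text
wrist c,n,b,n,a,n,deck(c-b) [ -0.0063 592.       0.0008 818.5      0.0009 990.      -0.0201]
top c,n,b,n,a,n,deck(c-b) [ -0.0068  87.75     0.0002 116.25     0.0003 115.75    -0.0204]
mean F [-0.5095 -0.0215  1.6517] std [0.3523 0.6027 0.5617] Fn 1.7233775860627405
15.9333 tcp [0.5156 0.2319 0.1306] foot [0.5493 0.2309 0.0385] F [-0.6045  0.8874  2.2494] Fn 2.3629669311252517
turn deg [0.0063 0.0027 0.0051] shift(tool) [-0.0001  0.0004 -0.0009] foot rel spot (sx,sy,n) [np.float64(-0.0003644868580714726), np.float64(7.528018123740042e-05), np.float64(-0.0078506221413173)]
the job is handed in; nothing more can be done
None
```

Handed in: the rod is still gripped and pressed square on the right-hand card (`spot_c`, white-cap vial behind it), with the foot inside the red ring and the pad about 7 mm down (7.0–7.1 mm by camera depth, about 5–6 mm by force).

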